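# Feed a row of brass blanks into the gang vice and nip it up

## Robot

A 7-joint arm with a two-finger parallel gripper is mounted at the origin on the work surface. World frame = base frame: x ahead of the robot, y to its left, z up, the work surface at z = 0. Lengths are in m, angles in rad, forces in N, time in s.
With the tool pointing down it reaches from about 0.4 to 0.85 m from the base axis. Payload 4.5 kg.
Tool frame: the origin (TCP) lies between the finger pads; the fingertips stand 14 mm ahead of it and the grasp point (between the pads) lies 5 mm behind it; x points along the fingers, z is the direction in which the jaws open and shut, and the axes are right-handed (so a half turn about x gives the same grasp; the last joint's range is limited). The gripper opens to 88 mm and grips with 3 to 60 N. Pads are 18 mm wide; open, the fingers measure 123 mm over their backs; the gripper's body (75 mm by 187 mm) begins 45 mm behind the grasp point.
Start: joints at [-1.117, 0.689, -0.195, 1.565, 0.157, 0.902, -0.215], TCP at [0.255, 0.571, 0.253] pointing down, gripper open.
Joint ranges: [-3.01, 3.01], [-0.46, 2.08], [-1.47, 1.51], [0.13, 2.56], [-1, 4.14], [0.04, 2.09], [-2.66, 2.66]. Speed limits (rad/s): [2.57, 2.57, 3.14, 3.14, 3.14, 3.14, 3.14].

## Interface

Orientations are given as a unit quaternion [x, y, z, w].
In Python, from plant import r, cams gives the robot as it stands.
- The arm moves only by the tool apply_moves, never from a script. Its arguments are lists of equal length, an entry for each row: "travel": the shift along the world's x, y, z in cm, a list of three; "roll": the turn about the world's z in degrees; "gripper": the finger opening in cm, from 0 to 8.81. In form: {"travel": [[x, y, z], ...], "roll": [roll, ...], "gripper": [gripper, ...]}. A call has exactly 8 rows; each row is the pose to reach, as a shift and turn from the pose commanded when the call began; what a row does not reach only later rows make up. A row lasts 1/12 s, in which the tool goes at most 41.7 mm and 7.16 degrees, less where a joint would pass 70% of its speed; a pose out of reach is approached as far as the arm can. A call with a gripper value outside its range is refused whole. The fingers move at their own pace and stop on an object; "newtons" is the grip in N (left out, the last holds). Time passes only in rows, so rows that repeat a pose let the fingers close, or fill a call up. It gives the time, the measured TCP pose, the force and the opening at its end, in the units of the state.
- r.get_state(): the state, without advancing time (a new reading comes with each control period).
- cams.snapshot(name): name is "scene" or "top" or "wrist"; returns a dict with "image" (480x640x3 uint8, red, green, blue), "fx", "fy", "cx", "cy" (pixels), "R" (3x3) and "t" (3): a world point X has camera coordinates R X + t. Camera axes: x right, y down, z forward; pixel columns grow to the right and rows downward; lengths in m; the calibration is good to about 2 mm. The wrist camera is an equidistant fisheye: a pixel r from the principal point sees the ray r / f radians off the axis. A picture is of the moment at which its call begins. There is no depth.
- r.finish_job(): hands the job in, once; it reports no verdict.
The state is a dict: "clock": time; "q": joint angles; "qd": joint speeds; "joint_torque": joint torques, N m; "tool_pos": TCP position; "eef_rot": TCP orientation; "contact_force": force on the tool from outside, world axes, zero at the start; "moment": the same for the moment, N m; "opening": opening from 0.0 (shut) to 1.0 (fully open).
Only numpy, scipy, OpenCV 4.12 (cv2) and the standard library are available. Lean on these libraries where they do the work, as an engineer would, in place of code of your own. Each camera call takes 0.05 s, during which the arm holds its last target. There are 200 camera calls.

## Task

Line up the row of five brass blanks with the jaws and slide it along the vice bed as one block, in between them, until you feel it come gently up against the work stop: straight, closed up, never lifted off the bed. Then turn the red T-key clockwise, feeling for the point where the cam bites, so that the jaw holds all five blanks snugly without being cranked down hard. Let go and leave the other things on the bench alone.

Things in the scene. Friction and masses are not known exactly. Their poses are not given: they have to be found in the camera images.
- vise: gang vice bolted to the bench: flat ground-steel bed 425 mm long (along its x), 165 mm wide, its top 34 mm above the bench. Origin on the bench under the middle of the jaws' mouth; x points from the mouth between the jaws to the work stop, y towards the moving jaw and the key, z up. The open loading bed is x = -250 mm to 0. Steel and brass slide on it with friction of about 0.22.
- mouth (a point): middle of the jaws' mouth, on the bed (vice 0, 0, 34 mm). The jaws reach from here 116 mm along x and rise 16 mm above the bed. Fixed jaw (back rail): face anywhere from y = -27.5 to -23.5 mm, as it was last packed out. Moving jaw: face at y = +25.5 mm when open, so the channel is 3 to 7 mm wider than the blanks. Both have a lead-in from x = -10 mm to 0, flared by 6 mm a side.
- stop: work stop beyond the jaws, rigid steel block 20 x 40 x 17 mm on the bed; origin at the foot of the face that the leading blank meets; its x is the vice's x, so blanks lie at negative x. Its setting differs each time (118 to 128 mm from the mouth). With the row home the leading blank's centre is 13 mm and the rear one's 117 mm before the face, and the rear blank sticks out of the mouth by 2 to 12 mm.
- jaw: moving jaw, a steel bar 116 mm long, 18 mm thick, 16 mm high, with lead-in; origin at the foot of its face, half-way along; it moves towards the back rail (vice -y) by 6 mm per radian of the key.
- key (a joint): angle of the red T-key in its cam: 0 open (at the start), up to 1.45 rad, growing as it is turned clockwise seen from above. It turns stiffly (0.3 N m of friction) and stays where it is left. The cam bites somewhere from 0.5 to 1.2 rad, depending on how the back rail is packed; from there the torque climbs steeply, about 0.1 N m in each 0.01 rad.
- key_bar (a point): middle of the red cross-bar of the T-key, on the key's vertical axis, 89.5 mm above the bench; the bar is 62 mm long (its x), 11 mm thick (its y) and 14 mm high; its shank below is 9 mm thick. Below the bar is 35 mm of free height above the jaw.
- blank1: brass blank, a bar 26 mm long (its x, along the row), 46 mm wide (its y) and 20 mm high, 0.2 kg or so; origin at the centre of its underside. The leading one, nearest the jaws' mouth. The blanks start a few mm apart, dealt out by hand: askew and up to 20 mm off the line of the jaws; x points towards the stop.
- blank2: brass blank, a bar 26 mm long (its x, along the row), 46 mm wide (its y) and 20 mm high, 0.2 kg or so; origin at the centre of its underside. Number 2 in the row, counted from the mouth.
- blank3: brass blank, a bar 26 mm long (its x, along the row), 46 mm wide (its y) and 20 mm high, 0.2 kg or so; origin at the centre of its underside. Number 3 in the row, counted from the mouth.
- blank4: brass blank, a bar 26 mm long (its x, along the row), 46 mm wide (its y) and 20 mm high, 0.2 kg or so; origin at the centre of its underside. Number 4 in the row, counted from the mouth.
- blank5: brass blank, a bar 26 mm long (its x, along the row), 46 mm wide (its y) and 20 mm high, 0.2 kg or so; origin at the centre of its underside. The rear one, the one to push on.
- brush: bystander: wooden hand brush 200 mm long, lying on the bench beyond the vice
- spanner: bystander: steel spanner 180 mm long, lying on the bench beyond the vice
- slug: bystander: copper disc, 38 mm across, 14 mm high, on the bench at the key's side of the vice
- mug: bystander: white mug, 80 mm across, 90 mm high
- oil: bystander: white oil bottle with a red cap, 56 mm across, 140 mm high
- hammer: bystander: hammer 260 mm long, lying on the bench
Things that resemble listed ones, but are neither listed nor needed, are in the scene too. What is shaped like the blank1 but green is not meant.

How it is judged:
By the outcome, as a careful person would: the job done as asked, in the order asked, and still so for the second after the job is handed in, with the robot touching nothing.
It also fails if it takes over 72 s, if anything falls off the work surface, if the arm or the gripper's body presses on something with over 40 N, if the wrist force passes 120 N, or if a joint passes its speed limit or range.

## Working session

There is one attempt and no reset: what is moved stays moved. The work goes in short steps, Python scripts to look and compute and a tool call to move; the robot and the scene stay as the last step left them, time stands still between calls to the robot, and variables do not carry over. Pictures are saved under pics/ and viewed, about 8 in all and at most 12, crops included, and the job is handed in when it is done.

Besides the shell and the picture viewer there is one more tool, called after "Emit:" by a JSON object that holds its "fn" and its "kwargs". apply_moves: Moves the arm, as the interface text tells. Its arguments: {"type":"object","properties":{"travel":{"type":"array","items":{"type":"array","items":{"type":"number"}}},"roll":{"type":"array","items":{"type":"number"}},"gripper":{"type":"array","items":{"type":"number"}},"newtons":{"type":"number"}},"required":["travel","roll","gripper"]}

```bash
mkdir -p pics; ls; python3 - <<'E'
from plant import r,cams
import cv2,numpy as np
s=r.get_state()
for k,v in s.items(): print(k,np.round(v,4))
for n in("top","scene"):
    c=cams.snapshot(n); cv2.imwrite(f"pics/{n}0.png",c["image"][:,:,::-1])
    print(n,[round(float(c[k]),2) for k in("fx","fy","cx","cy")],np.round(c["R"],4).tolist(),np.round(c["t"],4).tolist())
E
```

```text
pics
clock 0.0
q [-1.1172  0.69   -0.1945  1.5663  0.1573  0.9025 -0.2151]
qd [-0.     -0.0009  0.0005 -0.0011  0.0008 -0.0001  0.0004]
joint_torque [ 1.00000e-04 -5.27566e+01 -1.26690e+00 -1.53426e+01 -5.26000e-02
  6.60000e-03  2.00000e-04]
tool_pos [0.2545 0.5702 0.2519]
eef_rot [-0.3853  0.5937  0.3845  0.5927]
contact_force [-0.1463  0.3742  0.1922]
moment [ 0.0217  0.0296 -0.0362]
opening 0.9991
top [503.13, 503.13, 319.01, 246.49] [[0.0096, -0.9998, -0.0186], [-0.9989, -0.0087, -0.0466], [0.0464, 0.019, -0.9987]] [0.0019, 0.5177, 1.2619]
scene [443.55, 443.55, 319.83, 237.08] [[0.5543, 0.8323, -0.0078], [0.6164, -0.4168, -0.668], [-0.5592, 0.3655, -0.7441]] [-0.2822, -0.2672, 1.2818]
```

View pics/top0.png

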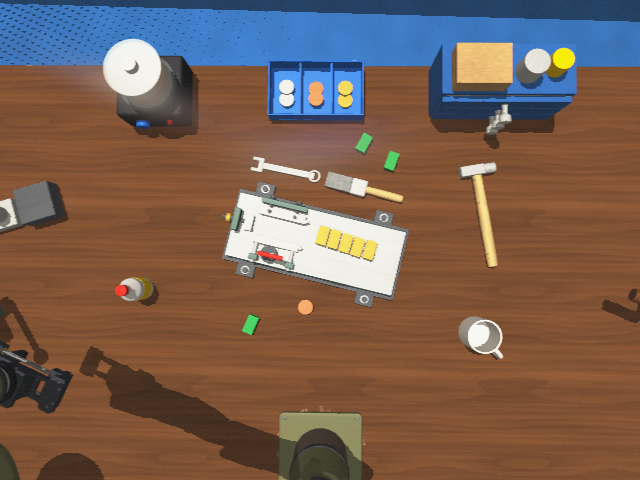

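View pics/scene0.png

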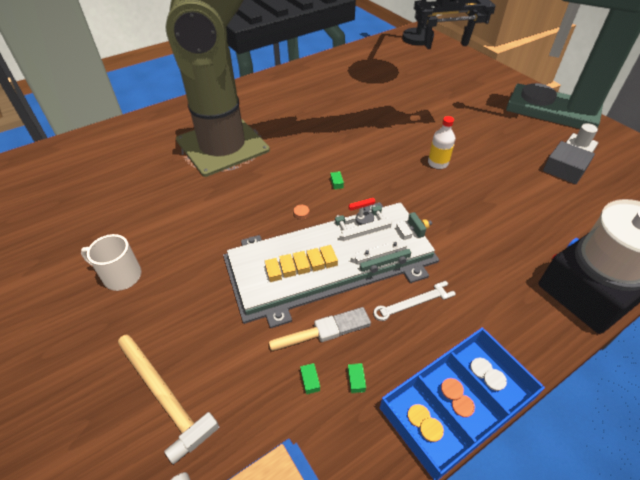

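Top view: yellow blanks at about (322–370, 236–250), red key at (270,256), stop to the left (~250,225); the green blocks at (364,143), (391,160) and (251,325) are decoys. So vice x points image-left (≈ world +y) and the key is on the robot's side. Next I measure.

```bash
cat > h.py <<'E'
import numpy as np,cv2
from scipy.spatial.transform import Rotation as Ro
def ray(c,p,fish=False):
    p=np.atleast_2d(np.asarray(p,float)); a=(p-[c["cx"],c["cy"]])/[c["fx"],c["fy"]]
    if fish:
        th=np.linalg.norm(a,axis=1,keepdims=True); d=np.hstack([np.sinc(th/np.pi)*a,np.cos(th)])
    else: d=np.hstack([a,np.ones((len(a),1))])
    R=np.asarray(c["R"]); return -R.T@c["t"],d@R
def onplane(c,p,z,fish=False):
    o,d=ray(c,p,fish); return (o+d*((z-o[2])/d[:,2:3]))[:,:2]
def proj(c,X,fish=False):
    P=np.atleast_2d(X)@np.asarray(c["R"]).T+c["t"]
    if fish:
        n=np.linalg.norm(P[:,:2],axis=1,keepdims=True); a=P[:,:2]/n*np.arctan2(n,P[:,2:3])
    else: a=P[:,:2]/P[:,2:]
    return a*[c["fx"],c["fy"]]+[c["cx"],c["cy"]]
def yellow(im): 
    h=cv2.cvtColor(im,cv2.COLOR_RGB2HSV); return cv2.inRange(h,(18,120,90),(34,255,255))
def red(im):
    h=cv2.cvtColor(im,cv2.COLOR_RGB2HSV); return cv2.inRange(h,(0,170,100),(5,255,255))|cv2.inRange(h,(174,170,100),(180,255,255))
def white(im):
    h=cv2.cvtColor(im,cv2.COLOR_RGB2HSV); return cv2.inRange(h,(0,0,190),(180,40,255))
E
python3 - <<'E'
from plant import r,cams
from h import *
c=cams.snapshot("top"); im=c["image"]
roi=np.zeros(im.shape[:2],np.uint8); roi[180:305,215:415]=255
for n,m,z in(("y",yellow(im),.054),("r",red(im),.0965),("w",white(im),.034)):
    m&=roi
    for k in cv2.findContours(m,cv2.RETR_EXTERNAL,cv2.CHAIN_APPROX_NONE)[0]:
        if cv2.contourArea(k)<25: continue
        p=onplane(c,k[:,0,:],z); q=cv2.minAreaRect((p*1000).astype(np.float32))
        print(n,cv2.contourArea(k),np.round(q[0]),np.round(q[1]),round(q[2],1), np.round(cv2.boxPoints(q)).tolist() if n=="w" else "")
crop=im[170:310,210:420]; cv2.imwrite("pics/crop1.png",cv2.resize(crop,None,fx=3.8,fy=3.8,interpolation=cv2.INTER_CUBIC)[:,:,::-1])
w=cams.snapshot("wrist"); print("wrist pos",-w["R"].T@w["t"],w["R"][2],w["fx"])
print(Ro.from_quat(r.get_state()["eef_rot"]).as_matrix().round(3))
E
```

```text
y 169.5 [ 509. -117.] [26. 45.] 73.2 
y 336.5 [521. -73.] [56. 45.] 72.0 
y 168.5 [535. -30.] [26. 45.] 74.5 
y 164.5 [543.  -2.] [25. 45.] 73.8 
y 29.5 [587. 231.] [12. 21.] 75.0 
r 79.5 [492. 122.] [58. 10.] 76.5 
w 62.0 [474. 123.] [85. 14.] 75.7 [[457.0, 83.0], [470.0, 79.0], [492.0, 162.0], [478.0, 166.0]]
w 9566.5 [525.  17.] [426. 161.] 76.7 [[397.0, -171.0], [555.0, -208.0], [652.0, 206.0], [495.0, 243.0]]
w 192.0 [668. -90.] [38. 38.] 76.4 [[645.0, -104.0], [682.0, -113.0], [691.0, -76.0], [654.0, -67.0]]
wrist pos [0.17785301 0.60604061 0.38483517] [ 0.29323661 -0.13234357 -0.9468355 ] 371.64829954431775
[[-0.    -0.913  0.407]
 [-0.001  0.407  0.913]
 [-1.    -0.    -0.001]]
```

View pics/crop1.png

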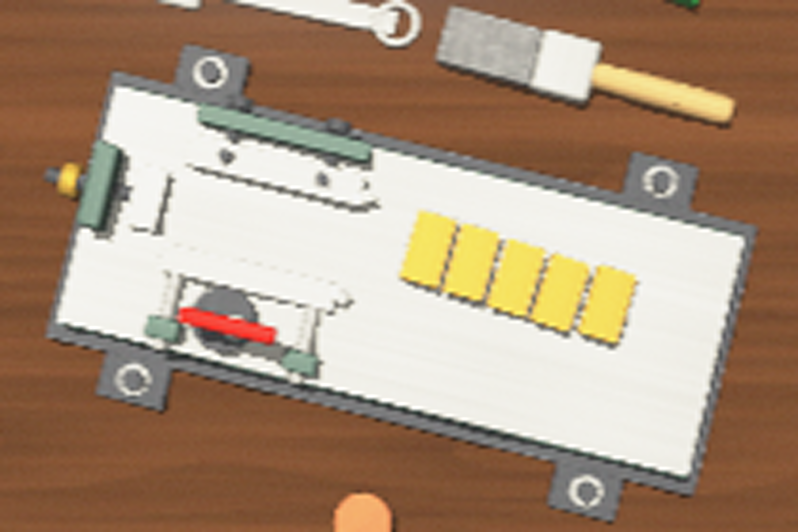

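Emit:
{"fn": "apply_moves", "kwargs": {"travel": [[1.7,-3.6,0],[3.4,-7.2,0],[5.1,-10.8,0],[6.8,-14.4,0],[8.5,-18,0],[10.2,-21.6,0],[11.9,-25.2,0],[13.6,-28.8,0]], "roll": [6.3,12.6,18.9,25.2,31.5,37.8,44.1,50.4], "gripper": [8.8,8.8,8.8,8.8,8.8,8.8,8.8,8.8]}}

```text
clock: 0.87
tool_pos: [0.3912, 0.2809, 0.2528]
eef_rot: [0.602, -0.371, -0.602, -0.371]
contact_force: [1.5, -0.1, -0.6]
opening: 0.997
```

Emit:
{"fn": "apply_moves", "kwargs": {"travel": [[1.7,-3.6,0],[3.4,-7.2,-1],[5.1,-10.8,-2],[6.9,-14.4,-3],[8.6,-18,-4.5],[10.4,-21.6,-6],[12.1,-25.2,-7.5],[13.8,-28.8,-8.5]], "roll": [6.3,12.6,18.9,25.2,31.5,37.8,44.1,50.4], "gripper": [8.8,8.8,8.8,8.8,8.8,8.8,8.8,8.8]}}

```text
clock: 1.53
tool_pos: [0.5279, -0.0051, 0.1672]
eef_rot: [-0.702, 0.08, 0.703, 0.08]
contact_force: [0.6, 0.9, 0.9]
opening: 0.998
```

```bash
python3 - <<'E'
from plant import r,cams
from h import *
import pickle
w=cams.snapshot("wrist"); pickle.dump(w,open("w1.pkl","wb")); s=r.get_state()
print(s["clock"],s["tool_pos"],s["q"].round(2) if hasattr(s["q"],"round") else s["q"]); z=Ro.from_quat(s["eef_rot"]).as_matrix(); print(z.round(3),np.degrees(np.arctan2(z[1,2],z[0,2])))
print(-w["R"].T@w["t"],w["R"][2],w["cx"],w["cy"]); cv2.imwrite("pics/w1.png",w["image"][:,:,::-1])
E
```

```text
1.5833 [ 0.53018515 -0.0167784   0.1644552 ] [ 0.34  0.78 -0.68  1.92  0.74  0.72  2.12]
[[-0.003 -0.231 -0.973]
 [-0.008 -0.973  0.231]
 [-1.     0.009  0.001]] 166.6183218411305
[ 0.50908061 -0.0854864   0.2999245 ] [ 0.07132308  0.31305361 -0.94705357] 315.2568187136148 244.29376097467178
```

View pics/w1.png

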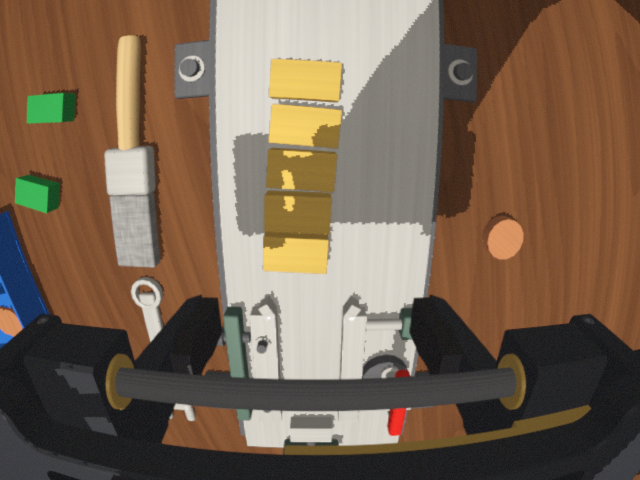

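The wrist view shows the five blanks at (265–342, 60–272) running toward the mouth between the lead-ins (265,305) and (352,305), the red bar at (398,405) and the copper slug on the key side. I'll rectify this to vice axes for precise numbers.

```bash
cat >> h.py <<'E'
A=np.radians(76.7); VX=np.array([np.cos(A),np.sin(A)]); VY=np.array([-VX[1],VX[0]]); O=np.array([.5336,.054])
def v2w(x,y): return O+(np.multiply.outer(x,VX)+np.multiply.outer(y,VY))/1000
def w2v(p): d=(np.atleast_2d(p)-O)*1000; return np.stack([d@VX,d@VY],1)
def rect(c,z,x0=-260,x1=130,y0=-100,y1=100,s=2,fish=True):
    # col = x, row = y (y down), s px/mm
    X,Y=np.meshgrid(np.arange(x0,x1,1/s),np.arange(y0,y1,1/s)); W=v2w(X,Y).reshape(-1,2)
    uv=proj(c,np.c_[W,np.full(len(W),z)],fish).reshape(*X.shape,2).astype(np.float32)
    return cv2.remap(c["image"],uv[...,0],uv[...,1],cv2.INTER_LINEAR)
def blanks(c,z=.054,fish=True,s=2,amin=1500):
    im=rect(c,z,fish=fish,s=s); h=cv2.cvtColor(im,cv2.COLOR_RGB2HSV); m=cv2.inRange(h,(15,130,60),(36,255,255))
    out=[]
    for k in cv2.findContours(m,cv2.RETR_EXTERNAL,cv2.CHAIN_APPROX_NONE)[0]:
        if cv2.contourArea(k)<amin*s*s/4: continue
        q=cv2.minAreaRect(k); out.append([q[0][0]/s-260,q[0][1]/s-100,q[1][0]/s,q[1][1]/s,q[2]])
    return im,m,sorted(out,key=lambda a:-a[0])
E
python3 - <<'E'
import pickle
from h import *
w=pickle.load(open("w1.pkl","rb"))
im,m,b=blanks(w)
for q in b: print(np.round(q,1))
g=rect(w,.034); gg=cv2.cvtColor(g,cv2.COLOR_RGB2HSV)
for x in(-200,-160,-120,-80,-40):
    col=g[:,(x+260)*2].astype(int).mean(1); d=np.diff(cv2.GaussianBlur(col.reshape(-1,1).astype(np.float32),(1,5),0).ravel())
    print(x,"edges y", [(round(i/2-100,1),int(d[i])) for i in np.argsort(-abs(d))[:10] if abs(i/2-100)>70])
cv2.imwrite("pics/r1.png",rect(w,.050)[:,:,::-1])
E
```

```text
[-66.4 -20.9  45.   57.9  87.2]
[-110.3  -17.5   45.1   26.6   85.7]
[-139.7  -15.    45.5   25.5   85. ]
[-170.2  -14.9   45.1   26.1   86.2]
-200 edges y [(np.float64(-80.0), 22), (np.float64(-80.5), 20), (np.float64(-79.5), 18), (np.float64(81.0), -15), (np.float64(80.5), -13), (np.float64(-81.0), 13), (np.float64(81.5), -11), (np.float64(-79.0), 10)]
-160 edges y [(np.float64(-80.0), 22), (np.float64(-80.5), 20), (np.float64(-79.5), 18), (np.float64(81.0), -15)]
-120 edges y [(np.float64(-80.0), 25), (np.float64(-79.5), 22), (np.float64(-80.5), 18)]
-80 edges y [(np.float64(-80.0), 26), (np.float64(-79.5), 24), (np.float64(-80.5), 16)]
-40 edges y [(np.float64(81.0), -21), (np.float64(-79.5), 21), (np.float64(-80.0), 21), (np.float64(80.5), -18), (np.float64(81.5), -18), (np.float64(-80.5), 15), (np.float64(-79.0), 14)]
```

View pics/r1.png

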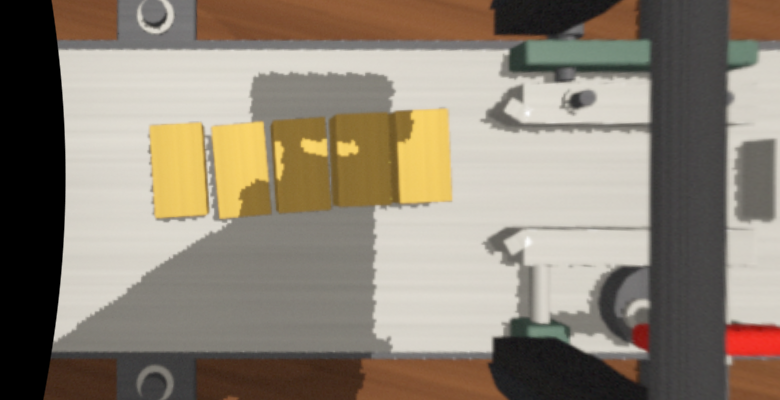

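```bash
python3 - <<'E'
import pickle
from h import *
w=pickle.load(open("w1.pkl","rb"))
a=rect(w,.050,-20,62,-50,30,4.8); cv2.imwrite("pics/r2.png",a[:,:,::-1])
print("cam vice",w2v((-w["R"].T@w["t"])[:2]))
for x in(20,40,55):
    col=a[:,int((x+20)*4.8)-4:int((x+20)*4.8)+5].mean((1,2))
    print(x,[(round(y,1),int(col[int((y+50)*4.8)])) for y in list(np.arange(-46,-30,1))+list(np.arange(8,20,1))])
E
```

```text
cam vice [[-141.38589373   -8.22705698]]
20 [(np.int64(-46), 176), (np.int64(-45), 210), (np.int64(-44), 215), (np.int64(-43), 216), (np.int64(-42), 216), (np.int64(-41), 215), (np.int64(-40), 215), (np.int64(-39), 212), (np.int64(-38), 126), (np.int64(-37), 105), (np.int64(-36), 129), (np.int64(-35), 174), (np.int64(-34), 200), (np.int64(-33), 209), (np.int64(-32), 210), (np.int64(-31), 210), (np.int64(8), 209), (np.int64(9), 210), (np.int64(10), 210), (np.int64(11), 209), (np.int64(12), 206), (np.int64(13), 181), (np.int64(14), 140), (np.int64(15), 192), (np.int64(16), 210), (np.int64(17), 211), (np.int64(18), 211), (np.int64(19), 213)]
40 [(np.int64(-46), 212), (np.int64(-45), 213), (np.int64(-44), 214), (np.int64(-43), 214), (np.int64(-42), 213), (np.int64(-41), 214), (np.int64(-40), 211), (np.int64(-39), 195), (np.int64(-38), 140), (np.int64(-37), 107), (np.int64(-36), 124), (np.int64(-35), 157), (np.int64(-34), 199), (np.int64(-33), 208), (np.int64(-32), 209), (np.int64(-31), 208), (np.int64(8), 208), (np.int64(9), 208), (np.int64(10), 208), (np.int64(11), 206), (np.int64(12), 204), (np.int64(13), 179), (np.int64(14), 143), (np.int64(15), 204), (np.int64(16), 210), (np.int64(17), 209), (np.int64(18), 210), (np.int64(19), 211)]
55 [(np.int64(-46), 211), (np.int64(-45), 212), (np.int64(-44), 211), (np.int64(-43), 212), (np.int64(-42), 212), (np.int64(-41), 212), (np.int64(-40), 212), (np.int64(-39), 204), (np.int64(-38), 116), (np.int64(-37), 101), (np.int64(-36), 123), (np.int64(-35), 155), (np.int64(-34), 171), (np.int64(-33), 199), (np.int64(-32), 208), (np.int64(-31), 210), (np.int64(8), 207), (np.int64(9), 207), (np.int64(10), 206), (np.int64(11), 207), (np.int64(12), 205), (np.int64(13), 186), (np.int64(14), 138), (np.int64(15), 178), (np.int64(16), 206), (np.int64(17), 208), (np.int64(18), 208), (np.int64(19), 209)]
```

View pics/r2.png

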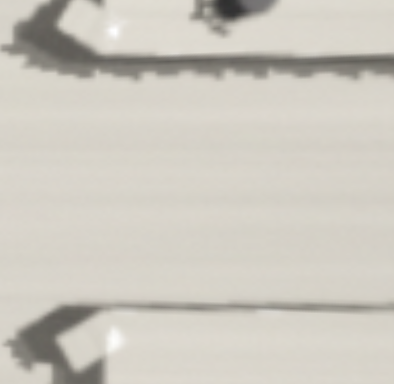

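The jaw faces show at rows ~57 and ~307: the channel is about 53 mm wide, centred 11 mm off the bed centreline (rail packed fully back). I'm updating the frame, then squaring each blank at the channel centreline with the fingers. First a hover over blank 1.

Emit:
{"fn": "apply_moves", "kwargs": {"travel": [[0.2,0.3,-2],[0.4,0.7,-4],[0.4,0.7,-6],[0.4,0.7,-8],[0.4,0.7,-8.6],[0.4,0.7,-8.6],[0.4,0.7,-8.6],[0.4,0.7,-8.6]], "roll": [0,0,0,0,0,0,0,0], "gripper": [8.8,8.8,8.8,8.8,8.8,8.8,8.8,8.8]}}

```text
clock: 2.25
tool_pos: [0.5324, 0.0041, 0.0834]
eef_rot: [0.703, -0.082, -0.702, -0.082]
contact_force: [0.4, -0.4, -0.6]
opening: 0.999
```

```bash
sed -i 's/O=np.array(\[.5336,.054\])/O=np.array([.5441,.0515])/' h.py; cat > st.py <<'E'
from plant import r
from h import *
s=r.get_state(); R=Ro.from_quat(s["eef_rot"]).as_matrix()
print("t",round(s["clock"],2),"tcp",np.round(np.array(s["tool_pos"])*1000,1),"vice",w2v(np.array(s["tool_pos"])[:2]).round(1),"yaw",round(np.degrees(np.arctan2(R[1,2],R[0,2])),2),"open",round(s["opening"]*88.1,1),"F",np.round(s["contact_force"],2),"M",np.round(s["moment"],3))
E
python3 st.py
```

```text
t 2.25 tcp [532.4   4.1  83.4] vice [[-48.8   0.5]] yaw 166.73 open 88.0 F [ 0.41 -0.38 -0.58] M [0.072 0.062 0.017]
```

Emit:
{"fn": "apply_moves", "kwargs": {"travel": [[0.1,-0.2,-1.5],[0.1,-0.2,-3.1],[0.1,-0.2,-3.1],[0.1,-0.2,-3.1],[0.1,-0.2,-3.1],[0.1,-0.2,-3.1],[0.1,-0.2,-3.1],[0.1,-0.2,-3.1]], "roll": [0,0,0,0,0,0,0,0], "gripper": [8.8,8.8,8.8,7,6,5.2,4.4,4.4], "newtons": 5}}

```text
clock: 2.92
tool_pos: [0.5333, 0.0019, 0.0521]
eef_rot: [0.703, -0.082, -0.702, -0.082]
contact_force: [0.7, 0.4, 0.5]
opening: 0.648
```

```bash
python3 st.py
```

```text
t 2.92 tcp [533.3   1.9  52.1] vice [[-50.7  -0.9]] yaw 166.74 open 57.1 F [0.67 0.43 0.46] M [ 0.107 -0.002 -0.011]
```

Emit:
{"fn": "apply_moves", "kwargs": {"travel": [[0,0,0],[0,0,0],[0,0,0],[0,0,0],[0,0,0],[0,0,0],[0,0,0],[0,0,1.5]], "roll": [0,0,0,0,0,0,0,0], "gripper": [4.4,4.4,4.4,4.4,8,8,8,8]}}

```text
clock: 3.58
tool_pos: [0.5311, 0.0016, 0.0645]
eef_rot: [-0.701, 0.082, 0.704, 0.081]
contact_force: [-0.5, -0.4, -0.4]
opening: 0.799
```

```bash
python3 - <<'E'
import runpy; runpy.run_path("st.py")
from plant import cams
import h; from h import *
w=cams.snapshot("wrist")
im,m,b=blanks(w)
for q in b: print(np.round(q,1))
cv2.imwrite("pics/r3.png",im[:,:,::-1])
E
```

```text
t 3.58 tcp [531.1   1.6  64.5] vice [[-51.5   1.2]] yaw 166.77 open 70.4 F [-0.51 -0.39 -0.42] M [ 0.106  0.071 -0.039]
[ 39.5  30.2 138.5   9.   90. ]
[-81.5  -5.   55.   86.   90. ]
[-139.5   -4.1   45.3   25.6   85. ]
[-169.4   -4.2   45.6   28.1   86.3]
```

View pics/r3.png

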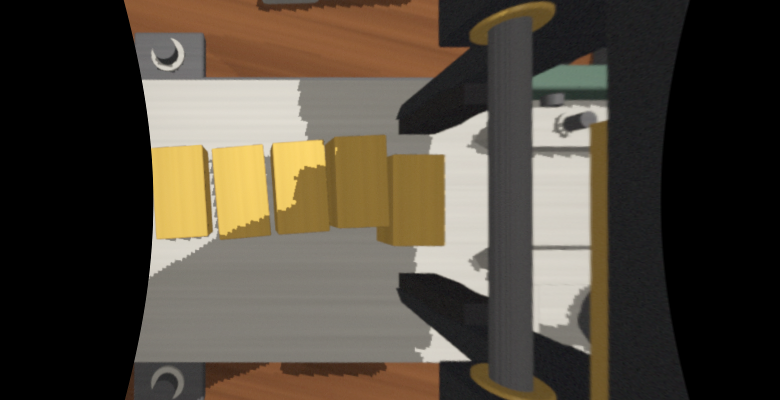

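Blank 1 is now square on the line (cols 390–445, rows 154–245), centred between the jaw edges at rows ~149 and ~248. Same for blank 2.

Emit:
{"fn": "apply_moves", "kwargs": {"travel": [[-0.4,-1.4,0],[-0.7,-2.85,0],[-0.7,-2.85,-1.5],[-0.7,-2.85,-1.5],[-0.7,-2.85,-1.5],[-0.7,-2.85,-1.5],[-0.7,-2.85,-1.5],[-0.7,-2.85,-1.5]], "roll": [0,0,0,0,0,0,0,0], "gripper": [8.4,8.4,8.4,7,4.4,4.4,4.4,4.4]}}

```text
clock: 4.3
tool_pos: [0.5261, -0.0262, 0.0517]
eef_rot: [0.703, -0.081, -0.702, -0.082]
contact_force: [0.3, 0.4, 0.8]
opening: 0.598
```

```bash
python3 st.py
```

```text
t 4.3 tcp [526.1 -26.2  51.7] vice [[-79.8  -0.4]] yaw 166.78 open 52.7 F [0.34 0.44 0.82] M [ 0.111  0.07  -0.013]
```

Emit:
{"fn": "apply_moves", "kwargs": {"travel": [[0,0,0],[0,0,0],[0,0,0],[0,0,0],[0,0,0],[0,0,0],[0,0,0],[0,0,0]], "roll": [0,0,0,0,0,0,0,0], "gripper": [4.4,4.4,4.4,8,8,8,8,8]}}

```text
clock: 4.97
tool_pos: [0.5256, -0.0267, 0.0513]
eef_rot: [-0.702, 0.082, 0.702, 0.082]
contact_force: [-0.1, -0.9, 0.4]
opening: 0.877
```

Emit:
{"fn": "apply_moves", "kwargs": {"travel": [[-0.4,-1.5,0],[-0.7,-2.9,0],[-0.7,-2.9,0],[-0.7,-2.9,0],[-0.7,-2.9,0],[-0.7,-2.9,0],[-0.7,-2.9,0],[-0.7,-2.9,0]], "roll": [0,0,0,0,0,0,0,0], "gripper": [8,8,4.4,4.4,4.4,4.4,4.4,4.4]}}

```text
clock: 5.63
tool_pos: [0.5191, -0.0547, 0.0515]
eef_rot: [0.703, -0.081, -0.702, -0.081]
contact_force: [-0.0, 0.3, -0.3]
opening: 0.518
```

```bash
python3 st.py
```

```text
t 5.63 tcp [519.1 -54.7  51.5] vice [[-1.091e+02 -1.000e-01]] yaw 166.81 open 45.7 F [-0.02  0.35 -0.28] M [ 0.203 -0.037 -0.018]
```

Emit:
{"fn": "apply_moves", "kwargs": {"travel": [[0,0,0],[0,0,0],[0,0,0],[0,0,0],[0,0,0],[0,0,0],[-0.3,-1.5,0],[-0.63,-2.98,0]], "roll": [0,0,0,0,0,0,0,0], "gripper": [4.4,8,8,8,8,8,8,8]}}

```text
clock: 6.3
tool_pos: [0.5128, -0.0847, 0.0515]
eef_rot: [0.703, -0.08, -0.702, -0.081]
contact_force: [-0.2, 0.3, 0.3]
opening: 0.909
```

Emit:
{"fn": "apply_moves", "kwargs": {"travel": [[0,0,0],[0,0,0],[0,0,0],[0,0,0],[0,0,0],[0,0,0],[0,0,0],[0,0,0]], "roll": [0,0,0,0,0,0,0,0], "gripper": [8,4.4,4.4,4.4,4.4,4.4,4.4,4.4]}}

```text
clock: 6.97
tool_pos: [0.5127, -0.0849, 0.0514]
eef_rot: [0.703, -0.081, -0.702, -0.082]
contact_force: [0.0, 0.8, 0.3]
opening: 0.528
```

```bash
python3 st.py
```

```text
t 6.97 tcp [512.7 -84.9  51.4] vice [[-140.    -0.8]] yaw 166.78 open 46.5 F [0.05 0.78 0.28] M [ 0.183  0.031 -0.031]
```

Emit:
{"fn": "apply_moves", "kwargs": {"travel": [[0,0,0],[0,0,0],[0,0,0],[0,0,0],[0,0,0],[0,0,0],[-0.3,-1.5,0],[-0.66,-2.92,0]], "roll": [0,0,0,0,0,0,0,0], "gripper": [4.4,8,8,8,8,8,8,8]}}

```text
clock: 7.63
tool_pos: [0.5062, -0.114, 0.0514]
eef_rot: [0.703, -0.081, -0.702, -0.081]
contact_force: [-0.4, -0.9, 0.1]
opening: 0.91
```

Emit:
{"fn": "apply_moves", "kwargs": {"travel": [[0,0,0],[0,0,0],[0,0,0],[0,0,0],[0,0,0],[0,0,0],[0,0,0],[0,0,0]], "roll": [0,0,0,0,0,0,0,0], "gripper": [8,4.4,4.4,4.4,4.4,4.4,4.4,4.4]}}

```text
clock: 8.3
tool_pos: [0.5061, -0.1141, 0.0514]
eef_rot: [0.703, -0.081, -0.702, -0.082]
contact_force: [0.5, 0.7, 1.3]
opening: 0.525
```

```bash
python3 st.py
```

```text
t 8.3 tcp [ 506.1 -114.1   51.4] vice [[-169.9   -1.1]] yaw 166.79 open 46.3 F [0.49 0.66 1.32] M [ 0.145 -0.014 -0.041]
```

All five blanks are squared (openings ~46 mm on each). Next I back off behind blank 5, close the fingers as a flat pusher and raise it to clear the key bar.

Emit:
{"fn": "apply_moves", "kwargs": {"travel": [[0,0,0],[0,0,0],[0,0,0],[0,0,0],[0,0,0],[-0.2,-1.0,0],[-0.5,-2.0,0],[-0.7,-3.2,0.65]], "roll": [0,0,0,0,0,0,0,0], "gripper": [6,7,7,7,7,7,6,0]}}

```text
clock: 8.97
tool_pos: [0.4975, -0.1478, 0.0571]
eef_rot: [-0.702, 0.082, 0.703, 0.081]
contact_force: [0.1, 0.6, -0.0]
opening: 0.661
```

Emit:
{"fn": "apply_moves", "kwargs": {"travel": [[0,0,0],[0,0,0],[0,0,0],[0,0,0],[0,0,0],[0,0,0],[0,0,0],[0,0,0]], "roll": [0,0,0,0,0,0,0,0], "gripper": [0,0,0,0,0,0,0,0], "newtons": 20}}

```text
clock: 9.63
tool_pos: [0.4989, -0.1463, 0.0578]
eef_rot: [-0.702, 0.081, 0.702, 0.081]
contact_force: [-0.5, 0.7, -0.5]
opening: 0.064
```

```bash
python3 - <<'E'
import runpy; runpy.run_path("st.py")
from plant import cams
from h import *
w=cams.snapshot("wrist"); im=rect(w,.054); cv2.imwrite("pics/r4.png",im[:,:,::-1])
im,m,b=blanks(cams.snapshot("top"),fish=False,amin=800)
for q in b: print(np.round(q,1))
E
```

```text
t 9.63 tcp [ 498.9 -146.3   57.8] vice [[-202.9   -1.5]] yaw 166.78 open 5.6 F [-0.5   0.73 -0.48] M [ 0.055  0.079 -0.038]
[-54.2  -0.   25.5  44.    0. ]
[-81.3   0.2  44.5  25.5  90. ]
[-114.2    0.2   44.5   24.5   90. ]
[-143.    -0.3   44.8   26.5   86.4]
[-168.   -1.   44.   14.   90.]
```

View pics/r4.png

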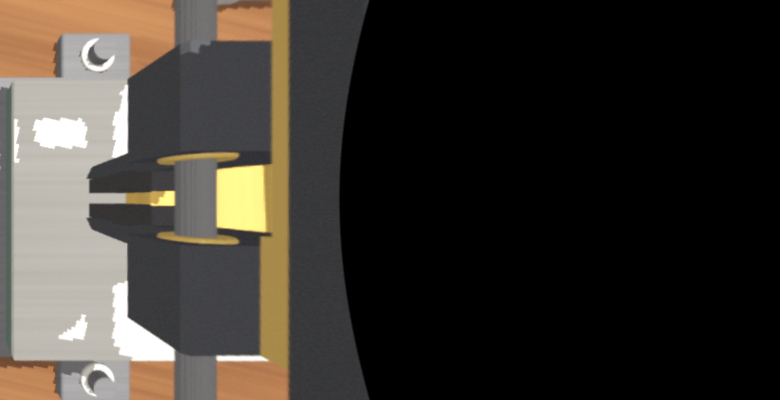

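Only the fingers and a sliver of blank 5 are visible here (cols 90–270). The top camera shows the row square and within ~1 mm of the line. Now pushing.

Emit:
{"fn": "apply_moves", "kwargs": {"travel": [[0.14,0.58,0],[0.28,1.17,0],[0.41,1.75,0],[0.55,2.34,0],[0.69,2.92,0],[0.83,3.5,0],[0.97,4.09,0],[1.1,4.67,0]], "roll": [0,0,0,0,0,0,0,0], "gripper": [0,0,0,0,0,0,0,0]}}

```text
clock: 10.4
tool_pos: [0.5099, -0.0994, 0.0578]
eef_rot: [-0.702, 0.082, 0.702, 0.082]
contact_force: [-0.1, -2.0, 0.0]
opening: 0.006
```

```bash
python3 st.py
```

```text
t 10.4 tcp [509.9 -99.4  57.8] vice [[-154.7   -1.4]] yaw 166.75 open 0.5 F [-0.14 -1.96  0.03] M [-0.271  0.156  0.002]
```

Emit:
{"fn": "apply_moves", "kwargs": {"travel": [[0.14,0.58,0],[0.28,1.17,0],[0.41,1.75,0],[0.55,2.34,0],[0.69,2.92,0],[0.83,3.5,0],[0.97,4.09,0],[1.1,4.67,0]], "roll": [0,0,0,0,0,0,0,0], "gripper": [0,0,0,0,0,0,0,0]}}

```text
clock: 11.07
tool_pos: [0.521, -0.0526, 0.0578]
eef_rot: [-0.702, 0.082, 0.702, 0.082]
contact_force: [0.2, -1.2, 0.2]
opening: 0.003
```

```bash
python3 - <<'E'
import runpy; runpy.run_path("st.py")
from plant import cams
from h import *
c=cams.snapshot("top")
im,m,b=blanks(c,fish=False,amin=400)
for q in b: print(np.round(q,1))
E
```

```text
t 11.07 tcp [521.  -52.6  57.8] vice [[-106.6   -1.4]] yaw 166.75 open 0.3 F [ 0.15 -1.23  0.25] M [-0.297  0.142  0.027]
[-19.5  -0.3  45.5 101.   90. ]
```

Emit:
{"fn": "apply_moves", "kwargs": {"travel": [[0.14,0.58,0],[0.28,1.17,0],[0.41,1.75,0],[0.55,2.34,0],[0.69,2.92,0],[0.83,3.5,0],[0.97,4.09,0],[1.1,4.67,0]], "roll": [0,0,0,0,0,0,0,0], "gripper": [0,0,0,0,0,0,0,0]}}

```text
clock: 11.78
tool_pos: [0.5319, -0.0059, 0.0578]
eef_rot: [-0.702, 0.082, 0.702, 0.082]
contact_force: [-0.2, -1.4, -0.1]
opening: 0.007
```

```bash
python3 st.py
```

```text
t 11.78 tcp [531.9  -5.9  57.8] vice [[-58.6  -1.3]] yaw 166.76 open 0.6 F [-0.23 -1.43 -0.13] M [-0.22   0.176  0.004]
```

Emit:
{"fn": "apply_moves", "kwargs": {"travel": [[0.08,0.34,0],[0.16,0.68,0],[0.24,1.02,0],[0.32,1.36,0],[0.39,1.65,0],[0.46,1.95,0],[0.51,2.14,0],[0.55,2.34,0]], "roll": [0,0,0,0,0,0,0,0], "gripper": [0,0,0,0,0,0,0,0]}}

```text
clock: 12.45
tool_pos: [0.5374, 0.017, 0.0579]
eef_rot: [-0.702, 0.082, 0.702, 0.082]
contact_force: [-0.8, -2.1, 0.6]
opening: 0.006
```

```bash
python3 - <<'E'
import runpy; runpy.run_path("st.py")
from plant import cams
from h import *
c=cams.snapshot("top")
im,m,b=blanks(c,fish=False,amin=400)
for q in b: print(np.round(q,1))
a=rect(c,.054,fish=False,x0=-40,x1=150,y0=-50,y1=90,s=4); cv2.imwrite("pics/r5.png",a[:,:,::-1])
E
```

```text
t 12.45 tcp [537.4  17.   57.9] vice [[-35.1  -1.4]] yaw 166.75 open 0.5 F [-0.81 -2.05  0.58] M [-0.369  0.14   0.042]
[66.   0.2 44.5 72.  90. ]
```

View pics/r5.png

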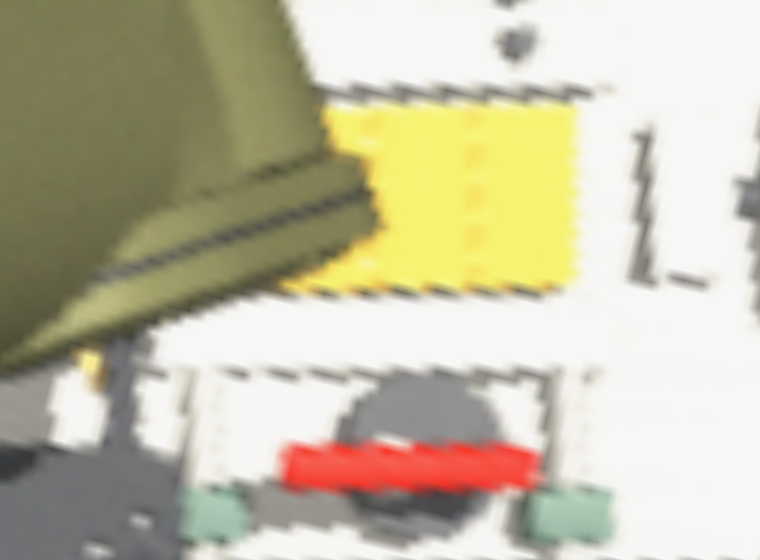

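Front of the row at col 576 (x≈104), straight and inside the jaws; the stop's edge shadow is at cols 635–655 (x≈119–123). Slowing down.

Emit:
{"fn": "apply_moves", "kwargs": {"travel": [[0.03,0.12,0],[0.06,0.24,0],[0.09,0.37,0],[0.12,0.49,0],[0.14,0.61,0],[0.17,0.73,0],[0.2,0.85,0],[0.23,0.97,0]], "roll": [0,0,0,0,0,0,0,0], "gripper": [0,0,0,0,0,0,0,0]}}

```text
clock: 13.17
tool_pos: [0.5396, 0.0267, 0.0578]
eef_rot: [-0.702, 0.082, 0.702, 0.082]
contact_force: [0.0, -1.6, 0.7]
opening: 0.008
```

```bash
python3 st.py
```

```text
t 13.17 tcp [539.6  26.7  57.8] vice [[-25.2  -1.3]] yaw 166.75 open 0.7 F [ 0.05 -1.64  0.67] M [-0.297  0.163  0.031]
```

Emit:
{"fn": "apply_moves", "kwargs": {"travel": [[0.01,0.05,0],[0.02,0.1,0],[0.035,0.15,0],[0.045,0.19,0],[0.06,0.24,0],[0.07,0.29,0],[0.08,0.34,0],[0.09,0.39,0]], "roll": [0,0,0,0,0,0,0,0], "gripper": [0,0,0,0,0,0,0,0]}}

```text
clock: 13.83
tool_pos: [0.5405, 0.0305, 0.0578]
eef_rot: [-0.702, 0.082, 0.702, 0.082]
contact_force: [-0.2, -1.9, -0.2]
opening: 0.005
```

```bash
python3 st.py
```

```text
t 13.83 tcp [540.5  30.5  57.8] vice [[-21.3  -1.4]] yaw 166.75 open 0.4 F [-0.2  -1.86 -0.24] M [-0.228  0.159 -0.03 ]
```

Emit:
{"fn": "apply_moves", "kwargs": {"travel": [[0.005,0.02,0],[0.01,0.05,0],[0.02,0.07,0],[0.025,0.1,0],[0.03,0.12,0],[0.035,0.15,0],[0.04,0.17,0],[0.045,0.19,0]], "roll": [0,0,0,0,0,0,0,0], "gripper": [0,0,0,0,0,0,0,0]}}

```text
clock: 14.5
tool_pos: [0.541, 0.0324, 0.0578]
eef_rot: [-0.702, 0.082, 0.702, 0.082]
contact_force: [-0.0, -1.8, -0.6]
opening: 0.006
```

```bash
python3 st.py
```

```text
t 14.5 tcp [541.   32.4  57.8] vice [[-19.3  -1.4]] yaw 166.75 open 0.5 F [-0.05 -1.83 -0.58] M [-0.375  0.137  0.007]
```

Emit:
{"fn": "apply_moves", "kwargs": {"travel": [[0.005,0.02,0],[0.01,0.05,0],[0.02,0.07,0],[0.025,0.1,0],[0.03,0.12,0],[0.035,0.15,0],[0.04,0.17,0],[0.045,0.19,0]], "roll": [0,0,0,0,0,0,0,0], "gripper": [0,0,0,0,0,0,0,0]}}

```text
clock: 15.17
tool_pos: [0.5414, 0.0343, 0.0578]
eef_rot: [-0.702, 0.082, 0.702, 0.082]
contact_force: [-0.1, -1.8, -0.7]
opening: 0.006
```

```bash
python3 st.py
```

```text
t 15.17 tcp [541.4  34.3  57.8] vice [[-17.4  -1.3]] yaw 166.75 open 0.5 F [-0.05 -1.78 -0.72] M [-0.213  0.143  0.041]
```

Emit:
{"fn": "apply_moves", "kwargs": {"travel": [[0.005,0.02,0],[0.01,0.05,0],[0.02,0.07,0],[0.025,0.1,0],[0.03,0.12,0],[0.035,0.15,0],[0.04,0.17,0],[0.045,0.19,0]], "roll": [0,0,0,0,0,0,0,0], "gripper": [0,0,0,0,0,0,0,0]}}

```text
clock: 15.83
tool_pos: [0.5417, 0.0356, 0.0578]
eef_rot: [-0.702, 0.082, 0.702, 0.081]
contact_force: [-0.7, -3.5, -0.1]
opening: 0.005
```

```bash
python3 st.py
```

```text
t 15.83 tcp [541.7  35.6  57.8] vice [[-16.   -1.4]] yaw 166.73 open 0.4 F [-0.69 -3.48 -0.14] M [-0.645  0.195 -0.002]
```

Emit:
{"fn": "apply_moves", "kwargs": {"travel": [[0.005,0.02,0],[0.01,0.03,0],[0.01,0.05,0],[0.015,0.06,0],[0.02,0.08,0],[0.02,0.08,0],[0.02,0.08,0],[0.02,0.08,0]], "roll": [0,0,0,0,0,0,0,0], "gripper": [0,0,0,0,0,0,0,0]}}

```text
clock: 16.5
tool_pos: [0.5417, 0.0357, 0.0578]
eef_rot: [-0.702, 0.083, 0.703, 0.081]
contact_force: [-1.0, -5.7, 2.0]
opening: 0.006
```

```bash
python3 st.py
```

```text
t 16.5 tcp [541.7  35.7  57.8] vice [[-15.9  -1.3]] yaw 166.71 open 0.5 F [-1.03 -5.73  1.97] M [-0.995  0.347 -0.002]
```

The stop is felt: force rose from 1.8 to 5.7 N with no further travel. Retreating and relooking at the row and the key.

Emit:
{"fn": "apply_moves", "kwargs": {"travel": [[-0.1,-0.4,0],[-0.4,-1.7,0],[-0.9,-3.9,0],[-0.9,-3.9,3],[-0.9,-3.9,7],[-0.9,-3.9,10],[-0.9,-3.9,12],[-0.9,-3.9,12]], "roll": [0,0,0,0,0,0,0,0], "gripper": [0,0,0,4,4,4,4,4]}}

```text
clock: 17.17
tool_pos: [0.5357, -0.0011, 0.182]
eef_rot: [0.705, -0.08, -0.699, -0.083]
contact_force: [0.1, 0.4, 0.8]
opening: 0.36
```

Emit:
{"fn": "apply_moves", "kwargs": {"travel": [[0,0,0],[0,0,0],[0,0,0],[0,0,0],[0,0,0],[0,0,0],[0,0,0],[0,0,0]], "roll": [0,0,0,0,0,0,0,0], "gripper": [4,4,4,4,4,4,4,4]}}

```text
clock: 17.83
tool_pos: [0.533, -0.0019, 0.1776]
eef_rot: [-0.702, 0.081, 0.703, 0.082]
contact_force: [-0.3, 0.8, 0.0]
opening: 0.455
```

```bash
python3 - <<'E'
import runpy; runpy.run_path("st.py")
from plant import cams
from h import *
import pickle
C={n:cams.snapshot(n) for n in("top","scene","wrist")}
roi={"top":(180,305,215,415),"scene":(180,240,320,410),"wrist":(0,480,0,640)}
for n in("top","scene","wrist"):
    c=C[n]; f=n=="wrist"; m=red(c["image"]); R=np.zeros_like(m); a,b,d,e=roi[n]; R[a:b,d:e]=255; m&=R
    ks=[k for k in cv2.findContours(m,cv2.RETR_EXTERNAL,cv2.CHAIN_APPROX_NONE)[0] if cv2.contourArea(k)>30]
    for k in ks:
        p=w2v(onplane(c,k[:,0,:],.0965,f)); q=cv2.minAreaRect(p.astype(np.float32)); print(n,"bar@.0965",np.round(q[0],1),np.round(q[1],1),round(q[2],1),cv2.contourArea(k))
pickle.dump(C,open("C2.pkl","wb"))
im,m,b=blanks(C["top"],fish=False,amin=400)
for q in b: print(np.round(q,1))
im=C["wrist"]["image"]; cv2.imwrite("pics/w3.png",im[:,:,::-1])
E
```

```text
t 17.83 tcp [533.   -1.9 177.6] vice [[-54.5  -1.5]] yaw 166.76 open 40.1 F [-0.29  0.79  0.04] M [0.064 0.065 0.023]
top bar@.0965 [56.8 66.9] [ 9.8 57.6] 89.8 78.0
scene bar@.0965 [72.4 59.9] [23.7 22.2] 65.8 54.5
[ 59.5   0.3  44.6 125.5  89.3]
```

View pics/w3.png

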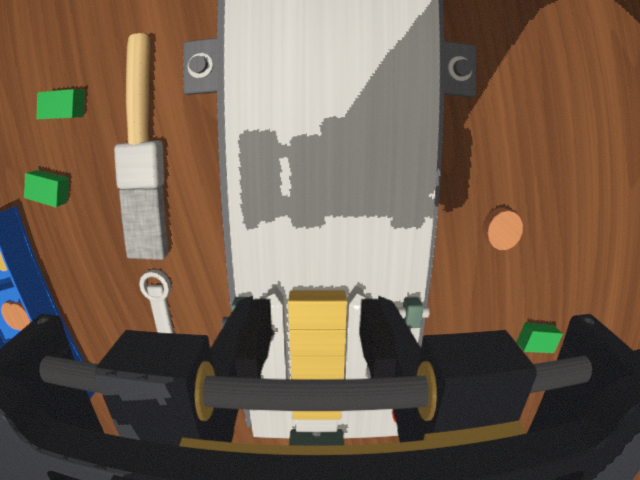

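Row closed and straight (cols 289–347, rows 292–420), front at the stop. For an unobstructed look at the key bar I move past it so that the camera sits above it.

Emit:
{"fn": "apply_moves", "kwargs": {"travel": [[-0.4,3.2,0],[-0.8,6.5,0],[-1.2,9.8,0],[-1.6,13,0],[-2,16.3,0],[-2.4,19.5,0],[-2.4,19.5,0],[-2.4,19.5,0]], "roll": [0,0,0,0,0,0,0,0], "gripper": [4,4,4,4,4,4,4,4]}}

```text
clock: 18.65
tool_pos: [0.5085, 0.1956, 0.1782]
eef_rot: [0.703, -0.079, -0.703, -0.081]
contact_force: [-0.2, -0.7, -0.1]
opening: 0.456
```

```bash
python3 - <<'E'
import runpy; runpy.run_path("st.py")
from plant import cams
from h import *
c=cams.snapshot("wrist"); print("cam",w2v((-c["R"].T@c["t"])[:2]).round(1),(-c["R"].T@c["t"])[2])
m=red(c["image"])
for k in cv2.findContours(m,cv2.RETR_EXTERNAL,cv2.CHAIN_APPROX_NONE)[0]:
    if cv2.contourArea(k)<100: continue
    q=cv2.minAreaRect(w2v(onplane(c,k[:,0,:],.0965,True)).astype(np.float32)); print("bar",cv2.boundingRect(k),np.round(q[0],1),np.round(q[1],1),round(q[2],1))
a=rect(c,.0965,20,100,20,100,6); cv2.imwrite("pics/r6.png",a[:,:,::-1])
im=rect(c,.054,-40,150,-40,80,4); h=cv2.cvtColor(im,cv2.COLOR_RGB2HSV); m=cv2.inRange(h,(15,130,60),(36,255,255))
k=max(cv2.findContours(m,cv2.RETR_EXTERNAL,cv2.CHAIN_APPROX_NONE)[0],key=cv2.contourArea); q=cv2.minAreaRect(k); print("row",q[0][0]/4-40,q[0][1]/4-40,q[1][0]/4,q[1][1]/4,q[2])
E
```

```text
t 18.65 tcp [508.5 195.6 178.2] vice [[132.   67.8]] yaw 167.0 open 40.1 F [-0.2  -0.68 -0.07] M [0.093 0.047 0.025]
cam [[49.2 67.8]] 0.31075726692353434
bar (306, 87, 20, 104) [58.9 68. ] [10.6 60. ] 89.6
row 60.625 1.125 48.25 129.25 90.0
```

View pics/r6.png

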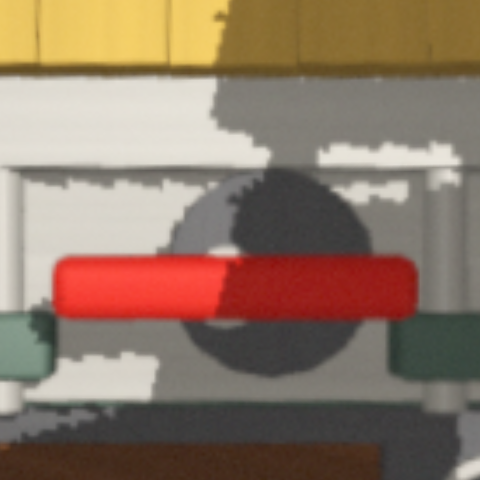

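Bar at cols 52–418, rows 256–320: about 60 × 11 mm, along vice x. Two views put its centre at around vice (57.5, 66.5) in the tool's frame. Going over it and down.

Emit:
{"fn": "apply_moves", "kwargs": {"travel": [[-0.6,-2.8,0],[-1.1,-5.6,0],[-1.6,-7.3,0],[-1.6,-7.3,-2],[-1.6,-7.3,-4.5],[-1.6,-7.3,-7],[-1.6,-7.3,-9.4],[-1.6,-7.3,-9.4]], "roll": [0,0,0,0,0,0,0,0], "gripper": [4,4,4,4,4,4,4,4]}}

```text
clock: 19.37
tool_pos: [0.4912, 0.1167, 0.0806]
eef_rot: [-0.7, 0.084, 0.704, 0.081]
contact_force: [-0.1, 0.5, 0.1]
opening: 0.45
```

Emit:
{"fn": "apply_moves", "kwargs": {"travel": [[0,0,0],[0,0,0],[0,0,0],[0,0,0],[0,0,0],[0,0,0],[0,0,0],[0,0,0]], "roll": [0,0,0,0,0,0,0,0], "gripper": [3,2.5,2,2,2,2,2,2], "newtons": 10}}

```text
clock: 20.03
tool_pos: [0.4932, 0.12, 0.0841]
eef_rot: [0.702, -0.082, -0.702, -0.082]
contact_force: [0.6, 0.6, -0.8]
opening: 0.226
```

```bash
python3 - <<'E'
import runpy; runpy.run_path("st.py")
from plant import cams
from h import *
c=cams.snapshot("top"); a=rect(c,.0965,fish=False,x0=-20,x1=140,y0=-30,y1=110,s=4)
m=red(c["image"]); print([cv2.boundingRect(k) for k in cv2.findContours(m,cv2.RETR_EXTERNAL,cv2.CHAIN_APPROX_NONE)[0] if cv2.contourArea(k)>8])
E
```

```text
t 20.03 tcp [493.2 120.   84.1] vice [[54.9 65.3]] yaw 166.75 open 19.9 F [ 0.57  0.56 -0.78] M [ 0.077  0.049 -0.044]
[(115, 285, 13, 11)]
```

Emit:
{"fn": "apply_moves", "kwargs": {"travel": [[-0.06,0.28,0],[-0.06,0.28,0],[-0.06,0.28,0],[-0.06,0.28,0],[-0.06,0.28,0],[-0.06,0.28,0],[-0.06,0.28,0],[-0.06,0.28,0]], "roll": [0,0,0,0,0,0,0,0], "gripper": [2,2,2,0.8,0.8,0.8,0.8,0.8], "newtons": 10}}

```text
clock: 20.75
tool_pos: [0.4918, 0.1229, 0.0838]
eef_rot: [-0.702, 0.081, 0.703, 0.081]
contact_force: [-2.6, 1.0, 1.5]
opening: 0.123
```

```bash
python3 st.py
```

```text
t 20.75 tcp [491.8 122.9  83.8] vice [[57.5 67.4]] yaw 166.77 open 10.8 F [-2.65  0.99  1.46] M [0.298 0.682 0.015]
```

Emit:
{"fn": "apply_moves", "kwargs": {"travel": [[-0.1,0.02,0],[-0.1,0.02,0],[-0.1,0.02,0],[-0.1,0.02,0],[-0.1,0.02,0],[-0.1,0.02,0],[-0.1,0.02,0],[-0.1,0.02,0]], "roll": [0,0,0,-2,-4,-7,-10,-10], "gripper": [0.8,0.8,0.8,0.8,0.8,0.8,0.8,0.8], "newtons": 60}}

```text
clock: 21.42
tool_pos: [0.4917, 0.123, 0.0838]
eef_rot: [0.693, -0.143, -0.692, -0.143]
contact_force: [0.4, -0.1, -1.7]
opening: 0.114
```

```bash
python3 st.py
```

```text
t 21.42 tcp [491.7 123.   83.8] vice [[57.5 67.5]] yaw 156.73 open 10.0 F [ 0.38 -0.12 -1.73] M [0.247 0.167 0.199]
```

Emit:
{"fn": "apply_moves", "kwargs": {"travel": [[0,0,0],[0,0,0],[0,0,0],[0,0,0],[0,0,0],[0,0,0],[0,0,0],[0,0,0]], "roll": [-4,-8,-12,-16,-20,-24,-27,-30], "gripper": [0.8,0.8,0.8,0.8,0.8,0.8,0.8,0.8]}}

```text
clock: 22.08
tool_pos: [0.4915, 0.1232, 0.0838]
eef_rot: [-0.632, 0.317, 0.632, 0.317]
contact_force: [-0.9, 1.1, -0.5]
opening: 0.107
```

```bash
python3 st.py
```

```text
t 22.08 tcp [491.5 123.2  83.8] vice [[57.6 67.7]] yaw 126.77 open 9.4 F [-0.9   1.13 -0.48] M [0.193 0.225 0.294]
```

Emit:
{"fn": "apply_moves", "kwargs": {"travel": [[0,0,0],[0,0,0],[0,0,0],[0,0,0],[0,0,0],[0,0,0],[0,0,0],[0,0,0]], "roll": [-2,-4,-6,-7.5,-9,-10,-11,-12], "gripper": [0.8,0.8,0.8,0.8,0.8,0.8,0.8,0.8]}}

```text
clock: 22.75
tool_pos: [0.4914, 0.1232, 0.0838]
eef_rot: [-0.595, 0.382, 0.595, 0.382]
contact_force: [-1.3, 1.4, -1.6]
opening: 0.111
```

```bash
python3 st.py
```

```text
t 22.75 tcp [491.4 123.2  83.8] vice [[57.6 67.8]] yaw 114.68 open 9.8 F [-1.26  1.42 -1.6 ] M [0.457 0.262 0.321]
```

Emit:
{"fn": "apply_moves", "kwargs": {"travel": [[0,0,0],[0,0,0],[0,0,0],[0,0,0],[0,0,0],[0,0,0],[0,0,0],[0,0,0]], "roll": [-0.5,-1,-1.5,-2,-2.5,-2.5,-2.5,-2.5], "gripper": [0.8,0.8,0.8,0.8,0.8,0.8,0.8,0.8]}}

```text
clock: 23.42
tool_pos: [0.4914, 0.1232, 0.0838]
eef_rot: [-0.587, 0.394, 0.587, 0.394]
contact_force: [-0.5, 1.9, -2.7]
opening: 0.111
```

```bash
python3 st.py
```

```text
t 23.42 tcp [491.4 123.2  83.8] vice [[57.6 67.8]] yaw 112.26 open 9.8 F [-0.52  1.85 -2.67] M [0.647 0.255 0.256]
```

Emit:
{"fn": "apply_moves", "kwargs": {"travel": [[0,0,0],[0,0,0],[0,0,0],[0,0,0],[0,0,0],[0,0,0],[0,0,0],[0,0,0]], "roll": [-0.3,-0.6,-0.9,-1.2,-1.5,-1.8,-2.1,-2.4], "gripper": [0.8,0.8,0.8,0.8,0.8,0.8,0.8,0.8]}}

```text
clock: 24.08
tool_pos: [0.4915, 0.1232, 0.0838]
eef_rot: [-0.579, 0.406, 0.579, 0.407]
contact_force: [-2.3, 3.6, -4.5]
opening: 0.112
```

```bash
python3 st.py
```

```text
t 24.08 tcp [491.5 123.2  83.8] vice [[57.6 67.7]] yaw 109.83 open 9.9 F [-2.27  3.6  -4.5 ] M [0.857 0.327 0.314]
```

Emit:
{"fn": "apply_moves", "kwargs": {"travel": [[0,0,0],[0,0,0],[0,0,0],[0,0,0],[0,0,0],[0,0,0],[0,0,0],[0,0,0]], "roll": [-0.3,-0.6,-0.9,-1.2,-1.5,-1.8,-2.1,-2.4], "gripper": [0.8,0.8,0.8,0.8,0.8,0.8,0.8,0.8]}}

```text
clock: 24.75
tool_pos: [0.4914, 0.1232, 0.0838]
eef_rot: [-0.57, 0.418, 0.57, 0.419]
contact_force: [-1.9, 4.7, -4.5]
opening: 0.117
```

```bash
python3 st.py
```

```text
t 24.75 tcp [491.4 123.2  83.8] vice [[57.7 67.7]] yaw 107.43 open 10.3 F [-1.86  4.72 -4.47] M [1.037 0.372 0.313]
```

Emit:
{"fn": "apply_moves", "kwargs": {"travel": [[-0.02,0.05,-0.03],[-0.04,0.1,-0.06],[-0.05,0.15,-0.1],[-0.05,0.15,-0.1],[-0.05,0.15,-0.1],[-0.05,0.15,-0.1],[-0.05,0.15,-0.1],[-0.05,0.15,-0.1]], "roll": [-0.3,-0.6,-0.9,-1.2,-1.5,-1.8,-2.1,-2.4], "gripper": [0.8,0.8,0.8,0.8,0.8,0.8,0.8,0.8]}}

```text
clock: 25.42
tool_pos: [0.4914, 0.1233, 0.0837]
eef_rot: [0.561, -0.431, -0.56, -0.43]
contact_force: [-1.9, 0.9, 7.1]
opening: 0.112
```

```bash
python3 st.py
```

```text
t 25.42 tcp [491.4 123.3  83.7] vice [[57.7 67.8]] yaw 104.95 open 9.9 F [-1.94  0.91  7.06] M [0.313 0.487 0.335]
```

Emit:
{"fn": "apply_moves", "kwargs": {"travel": [[0,0,0.03],[0,0,0.06],[0,0,0.06],[0,0,0.06],[0,0,0.06],[0,0,0.06],[0,0,0.06],[0,0,0.06]], "roll": [-0.3,-0.6,-0.9,-1.2,-1.5,-1.8,-2.1,-2.4], "gripper": [0.8,0.8,0.8,0.8,0.8,0.8,0.8,0.8]}}

```text
clock: 26.08
tool_pos: [0.4914, 0.1233, 0.0837]
eef_rot: [0.552, -0.443, -0.551, -0.442]
contact_force: [-0.2, -1.3, 5.3]
opening: 0.112
```

```bash
python3 st.py
```

```text
t 26.08 tcp [491.4 123.3  83.7] vice [[57.8 67.8]] yaw 102.55 open 9.9 F [-0.24 -1.34  5.32] M [-0.184  0.181  0.326]
```

Emit:
{"fn": "apply_moves", "kwargs": {"travel": [[0,0,0],[0,0,0],[0,0,0],[0,0,0],[0,0,0],[0,0,0],[0,0,0],[0,0,0]], "roll": [-0.2,-0.4,-0.6,-0.8,-1.0,-1.2,-1.4,-1.6], "gripper": [0.8,0.8,0.8,0.8,0.8,0.8,0.8,0.8]}}

```text
clock: 26.75
tool_pos: [0.4914, 0.1233, 0.0837]
eef_rot: [0.546, -0.45, -0.545, -0.45]
contact_force: [-0.7, -1.7, 5.4]
opening: 0.115
```

```bash
python3 st.py
```

```text
t 26.75 tcp [491.4 123.3  83.7] vice [[57.8 67.8]] yaw 100.96 open 10.1 F [-0.72 -1.7   5.41] M [-0.162  0.123  0.315]
```

Emit:
{"fn": "apply_moves", "kwargs": {"travel": [[0,0,0],[0,0,0],[0,0,0],[0,0,0],[0,0,0],[0,0,0],[0,0,0],[0,0,0]], "roll": [-0.2,-0.4,-0.6,-0.8,-1.0,-1.2,-1.4,-1.6], "gripper": [0.8,0.8,0.8,0.8,0.8,0.8,0.8,0.8]}}

```text
clock: 27.42
tool_pos: [0.4914, 0.1234, 0.0837]
eef_rot: [0.54, -0.458, -0.539, -0.457]
contact_force: [-0.6, -1.1, 5.7]
opening: 0.113
```

```bash
python3 st.py
```

```text
t 27.42 tcp [491.4 123.4  83.7] vice [[57.8 67.8]] yaw 99.36 open 9.9 F [-0.56 -1.07  5.68] M [-0.155  0.145  0.319]
```

Emit:
{"fn": "apply_moves", "kwargs": {"travel": [[0,0,0],[0,0,0],[0,0,0],[0,0,0],[0,0,0],[0,0,0],[0,0,0],[0,0,0]], "roll": [-0.2,-0.4,-0.6,-0.8,-1.0,-1.2,-1.4,-1.6], "gripper": [0.8,0.8,0.8,0.8,0.8,0.8,0.8,0.8]}}

```text
clock: 28.08
tool_pos: [0.4914, 0.1234, 0.0837]
eef_rot: [0.533, -0.465, -0.532, -0.465]
contact_force: [0.0, -0.4, 5.7]
opening: 0.115
```

```bash
python3 st.py
```

```text
t 28.08 tcp [491.4 123.4  83.7] vice [[57.8 67.9]] yaw 97.79 open 10.1 F [ 0.   -0.42  5.73] M [-0.169  0.086  0.439]
```

Emit:
{"fn": "apply_moves", "kwargs": {"travel": [[0,0,0],[0,0,0],[0,0,0],[0,0,0],[0,0,0],[0,0,0],[0,0,0],[0,0,0]], "roll": [-0.15,-0.3,-0.45,-0.6,-0.75,-0.9,-1.0,-1.0], "gripper": [0.8,0.8,0.8,0.8,0.8,0.8,0.8,0.8]}}

```text
clock: 28.75
tool_pos: [0.4914, 0.1234, 0.0837]
eef_rot: [0.529, -0.47, -0.528, -0.469]
contact_force: [-0.3, -0.9, 5.7]
opening: 0.118
```

```bash
python3 st.py
```

```text
t 28.75 tcp [491.4 123.4  83.7] vice [[57.9 67.8]] yaw 96.83 open 10.4 F [-0.31 -0.85  5.74] M [-0.231  0.078  0.542]
```

Emit:
{"fn": "apply_moves", "kwargs": {"travel": [[0,0,0],[0,0,0],[0,0,0],[0,0,0],[0,0,0],[0,0,0],[0,0,0],[0,0,0]], "roll": [-0.15,-0.3,-0.45,-0.6,-0.8,-0.8,-0.8,-0.8], "gripper": [0.8,0.8,0.8,0.8,0.8,0.8,0.8,0.8]}}

```text
clock: 29.42
tool_pos: [0.4914, 0.1234, 0.0837]
eef_rot: [0.526, -0.473, -0.525, -0.473]
contact_force: [-0.1, -1.2, 5.5]
opening: 0.111
```

```bash
python3 st.py
```

```text
t 29.42 tcp [491.4 123.4  83.7] vice [[57.8 67.9]] yaw 96.05 open 9.8 F [-0.15 -1.19  5.47] M [-0.236  0.12   0.623]
```

Bite felt at ~1.19 rad; torque is now 0.62 N m (0.32 at free running). Letting go.

Emit:
{"fn": "apply_moves", "kwargs": {"travel": [[0,0,0],[0,0,0],[0,0,0],[0,0,0],[0,0,0],[0,0,0],[0,0,0],[0,0,0]], "roll": [0,0,0,0,0,0,0,0], "gripper": [1.5,2,2.5,3,3.5,4,4,4]}}

```text
clock: 30.08
tool_pos: [0.4909, 0.1245, 0.0834]
eef_rot: [-0.526, 0.473, 0.526, 0.473]
contact_force: [-0.1, -1.0, -0.4]
opening: 0.452
```

Emit:
{"fn": "apply_moves", "kwargs": {"travel": [[0,0,1],[0,0,3],[0,0,6],[0,0,9],[0,0,12],[0,0,14],[0,0,15],[0,0,15]], "roll": [0,0,0,0,0,0,0,0], "gripper": [4,4,4,4,4,4,4,4]}}

```text
clock: 30.75
tool_pos: [0.4922, 0.1249, 0.2365]
eef_rot: [0.527, -0.471, -0.525, -0.475]
contact_force: [0.6, -0.2, -0.5]
opening: 0.455
```

Emit:
{"fn": "apply_moves", "kwargs": {"travel": [[-1,3,0],[-2,6,0],[-3,9,0],[-4,12,0],[-5,15,0],[-6,18,0],[-6,20,0],[-6,20,0]], "roll": [0,0,0,0,0,0,0,0], "gripper": [4,4,4,4,4,4,4,4]}}

```text
clock: 31.42
tool_pos: [0.4288, 0.3302, 0.2332]
eef_rot: [-0.526, 0.47, 0.529, 0.472]
contact_force: [0.8, 0.0, -0.5]
opening: 0.456
```

```bash
python3 - <<'E'
import runpy; runpy.run_path("st.py")
from plant import cams
from h import *
c=cams.snapshot("top")
a=rect(c,.054,fish=False,x0=-40,x1=150,y0=-50,y1=90,s=4)
h=cv2.cvtColor(a,cv2.COLOR_RGB2HSV); m=cv2.inRange(h,(15,130,60),(36,255,255))
for k in cv2.findContours(m,cv2.RETR_EXTERNAL,cv2.CHAIN_APPROX_NONE)[0]:
    if cv2.contourArea(k)>400: q=cv2.minAreaRect(k); print("row",q[0][0]/4-40,q[0][1]/4-50,q[1][0]/4,q[1][1]/4,q[2])
m=red(c["image"]); m[:180]=0; m[305:]=0; m[:,:215]=0
for k in cv2.findContours(m,cv2.RETR_EXTERNAL,cv2.CHAIN_APPROX_NONE)[0]:
    if cv2.contourArea(k)>30: q=cv2.minAreaRect(w2v(onplane(c,k[:,0,:],.0965)).astype(np.float32)); print("bar",np.round(q[0],1),np.round(q[1],1),round(q[2],1))
cv2.imwrite("pics/r7.png",a[:,:,::-1])
E
```

```text
t 31.42 tcp [428.8 330.2 233.2] vice [[244.7 176.3]] yaw 96.47 open 40.2 F [ 0.85  0.01 -0.49] M [ 0.067  0.    -0.032]
row 57.825103759765625 -5.366340637207031 129.32566833496094 45.438568115234375 0.3744768500328064
bar [56.7 66.5] [10.4 58.3] 22.3
```

View pics/r7.png

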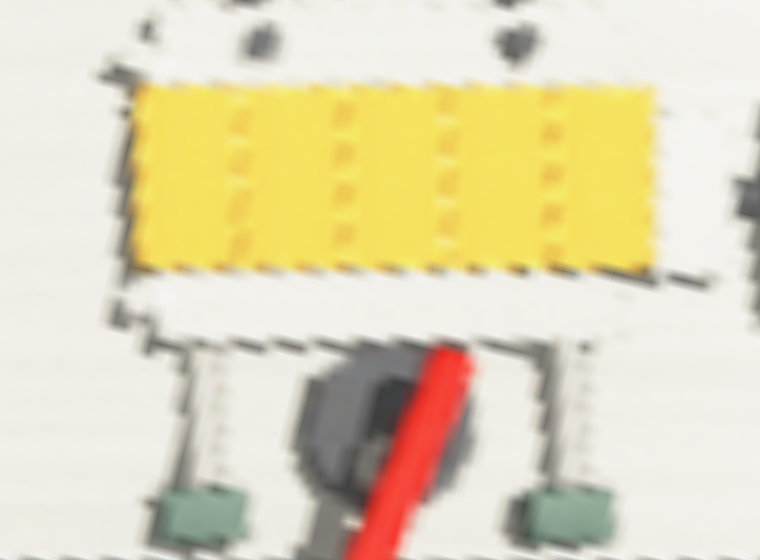

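Final picture: the row is closed and square (cols 130–655, rows 85–272), against the rail and the stop. The bar has turned and the fingers are clear. Handing in.

```bash
python3 -c "
from plant import r
print(r.finish_job())"
```

```text
the job is handed in; nothing more can be done
None
```

I squared the five blanks one by one with the fingers and pushed them as one row between the jaws until they met the work stop. I then turned the T-key clockwise past the bite, let go and handed the job in at about 31 s of the 72 s allowed.

- **Row:** against the stop the push force rose from about 1.8 N to 5.7 N with no further travel. The last top view shows the row 129.3 mm long (130 mm nominal) and 45.4 mm wide, within 0.4° of the jaws. It is closed up, pressed over to the back rail, with its front at the stop.
- **Key:** turning torque was steady at about 0.32 N m, and the bite came at about 1.19 rad. I stopped at 0.62 N m.
- **Disagreement:** the gripper turned 70.7°, but the bar in the last picture reads about 67.5° (good to a degree or so). The bar probably gave a little in the pads or eased back on release. I did not re-check the clamping torque after letting go.
- **Other checks:** the camera positions differed from the arm's by 1–3 mm. I did not separately re-measure the other things on the bench, but no move went near them and no unexpected contact force appeared.

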